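# Start the lamp timer, then turn the bearing-ball dish a quarter turn and hold it level

### The job

Inspect the bearing ball in the garage: twist the orange spring-return knob of the lamp timer clockwise to its stop and let go so that it springs back. Then lift the blue dish by its black grip straight up off the stand and, keeping it level with the loose ball in its middle all the time, turn it a quarter turn anticlockwise (seen from above), from the stand's yellow tab until its red pointer is over the green tab. Finish while still holding it there, level and still, about 8 cm above the stand; leave the other things on the bench alone.

Things in the scene. Friction and masses are not known exactly. Their poses are not given: they have to be found in the camera images.
- timer: fixed grey timer box, 100 x 100 x 50 mm, standing on the bench with a rotary knob on top; origin under its centre, z up. Its x axis is the direction of the knob's grip bar when the knob is at rest
- knob (a joint): angle of the timer's knob (rad): 0 at rest, grows as it turns clockwise seen from above, hard stop at 1.2. A light spring (0.06 N m per rad) returns it to 0 when let go
- knob_grip (a point): point on the knob's vertical axis, 78 mm above the bench, at the middle height to grip: the orange grip bar is 46 mm long, 12 mm thick, 28 mm high (from 62 to 90 mm above the bench); at rest it lies along the timer's x axis
- stand: fixed dark round stand, 150 mm wide, 30 mm high, origin under its centre. A yellow tab projects from its rim along its +x axis and a green tab along its +y axis, a quarter turn anticlockwise from the yellow one; tabs 22 mm wide, reaching to 107 mm from the centre, tops at 26 mm
- stand_yellow (a point): outer end of the yellow tab, on its top
- stand_green (a point): outer end of the green tab, on its top
- dish: loose blue dished plate, 128 mm wide, rim 25 mm high, about 0.2 kg, standing on the stand's flat top. Origin under its centre, z up, +x towards the red pointer. Inside falls to the middle: 4 degrees within 25 mm of the centre, 12 farther out; lowest point 8 mm above the origin. A steel arch in its y-z plane (legs 61 mm either side) carries the grip bar over its centre of mass
- dish_grip (a point): centre of the black grip bar, 95 mm above the dish's origin; the bar is 48 mm long along the dish's y axis, 12 mm thick along its x axis and 20 mm high, flat-sided
- dish_pointer (a point): tip of the red pointer, 88 mm from the dish's axis along its +x, 18 mm above its origin; at the start it is over the yellow tab
- ball_center (a point): centre of the loose steel ball, 25 mm wide, 64 g, lying in the middle of the dish (centre about 20.5 mm above the dish's origin)
- wrench: open-ended wrench, steel, 170 mm, lying loose on the bench; bystander
- mallet: rubber-headed mallet with wooden handle, 260 mm, lying loose; bystander
- washer_tub: white plastic cup, 84 mm wide, 55 mm high, origin under its centre; bystander
- oil_can: red can, 60 mm wide, 120 mm high; bystander
- jar: glass jar, 64 mm wide, 85 mm high; bystander
- driver: screwdriver, 190 mm, lying loose; bystander
- pipe_ring: copper pipe collar, 60 mm wide, 35 mm high; bystander
Mind the look-alikes: they are no part of the job. What is shaped like the dish but brown or pink is not meant. There is more than one size of the stand; the job needs the larger.

How it is judged:
By the outcome, as a careful person would: the job done as asked, in the order asked, and still so for the second after the job is handed in, while the arm keeps its last pose, push and grip.
It also fails if it takes over 58 s, if anything falls off the work surface, if the arm or the gripper's body presses on something with over 40 N, if the wrist force passes 120 N, or if a joint passes its speed limit or range.

### The arm

A 6-joint arm with a two-finger parallel gripper is mounted at the origin on the work surface. World frame = base frame: x ahead of the robot, y to its left, z up, the work surface at z = 0. Lengths are in m, angles in rad, forces in N, time in s.
With the tool pointing down it reaches from about 0.35 to 0.975 m from the base axis. Payload 4.9 kg.
Tool frame: the origin (TCP) lies at the very end of the fingers, on their centre line; the grasp point (between the pads) lies 19 mm behind it (pinch_z is the distance from the TCP to the grasp point, in m); z points along the fingers, y is the line along which they close (so a half turn about z gives the same grasp; the last joint's range is limited). The gripper opens to 85 mm and grips with 20 to 120 N. Pads are 22 mm wide; open, the fingers measure 114 mm over their backs; the gripper's body (76 mm by 85 mm) begins 54 mm behind the grasp point. The pads swing forward as they close: fully open they stand 13 mm farther back than shut.
Start: joints at [1.112, 0.053, 1.613, -0, 1.476, -0.119], TCP at [0.208, 0.589, 0.231] pointing down, gripper open.
Joint ranges: [-3.01, 3.01], [-1.01, 2.22], [0.06, 2.58], [-1.02, 4.17], [0.09, 2.62], [-3.14, 3.14]. Speed limits (rad/s): [2.57, 2.57, 3.14, 3.14, 3.14, 3.14].

### API

Orientations are given as a unit quaternion [w, x, y, z].
In Python, from plant import * gives the robot as it stands. The module is installed in compiled form; this text tells all that it offers.
- The arm moves only by the tool play_rows, never from a script. Its arguments are lists of equal length, an entry for each row: "linear": the shift along the world's x, y, z in m, a list of three; "turn": the turn about the world's z in degrees. A call has 1 to 8 rows; each row shifts and turns the commanded pose from where the row before left it; what a row does not reach is not made up. A row lasts 1/8 s, in which the tool goes at most 62.5 mm and 10.7 degrees, less where a joint would pass 70% of its speed; a pose out of reach is approached as far as the arm can. A call is refused whole if a number of a shift passes 0.0625 or a number of a turn 10.7, either way. A call with a gripper value outside its range is refused whole. "hand" is the finger opening in m, from 0 to 0.0854, set as the call begins (left out, the last holds). The fingers move at their own pace and stop on an object; the grip force is fixed at half the most. Time passes only in rows, so rows that do not move let the fingers close. It gives the time, the measured TCP pose, the force, the opening and the grip force at its end, in the units of the state.
- state(): the state, without advancing time (a new reading comes with each control period).
- grab_frame(name): name is "side" or "top" or "wrist"; returns the picture (480x640x3 uint8, red, green, blue); there is no depth.
- camera_info(name): a dict with "camera_matrix" (3x3 intrinsics, pixels), "origin" and "attitude" of the camera in the world; the wrist camera has in their place "mount" (4x4, takes a point from camera to tool coordinates, whose origin is the TCP and whose axes are the flange's). Camera axes: x right, y down, z forward; pixel columns grow to the right and rows downward; lengths in m; the calibration is good to about 2 mm. A picture is of the moment at which its call begins: read the wrist's pose just before it. camera_info takes no time and is no camera call.
- job_done(): hands the job in; it is judged then, once.
Trained networks look in the newest picture that a camera, given by its name, has taken for a name from the list of things; names that differ only in an ending like _2 or _b are one class to them, and where a whole thing is asked for, a point or a joint stands for the part that bears it (a point fixed in the world has none). Each returns a list of dicts, best first, with "p" (0 to 1); they miss things now and then, are a little off and sometimes report something else, mostly with a low value. They report only what shows in the picture. A call takes as long as a camera call. They do not tell look-alikes from the thing itself.
- trace(camera, thing): "region" (480x640 bool, what is visible of it) and "location" ([column, row] in pixels, amid what is visible of it).
The state is a dict: "time": time; "joint_pos": joint angles; "joint_vel": joint speeds; "joint_efforts": joint torques, N m; "tool_pos": TCP position; "tool_rot": TCP orientation; "contact_force": force on the tool from outside, world axes, zero at the start; "ft_torque": the same for the moment, N m; "gripper_width": opening from 0.0 (shut) to 1.0 (fully open); "grasp_force": force on a finger pad.
Only numpy, scipy, OpenCV 4.12 (cv2) and the standard library are available. Lean on these libraries where they do the work, as an engineer would, in place of code of your own. Each camera call takes 0.05 s, during which the arm holds its last target. There are 200 camera calls.

## Working session

There is one attempt and no reset: what is moved stays moved. The work goes in short steps, Python scripts to look and compute and a tool call to move; the robot and the scene stay as the last step left them, time stands still between calls to the robot, and variables do not carry over. Pictures are saved under pics/ and viewed, at most 10 in all, crops included, and the job is handed in when it is done.

Besides the shell and the picture viewer there is one more tool, called after ">>>" as name(argument=value, ...) on one line, values as JSON. play_rows: Moves the arm, as the interface text tells. Its arguments: {"type":"object","properties":{"linear":{"type":"array","items":{"type":"array","items":{"type":"number"}}},"turn":{"type":"array","items":{"type":"number"}},"hand":{"type":"number"}},"required":["linear","turn"]}

```bash
mkdir -p pics; cat > h.py <<'E'
from plant import *
import numpy as np, cv2
from scipy.spatial.transform import Rotation as R
def rot(a):
    a=np.array(a,float)
    return a if a.shape==(3,3) else R.from_quat(a[[1,2,3,0]]).as_matrix()
def cam(n,s=None):
    c=camera_info(n);K=np.array(c["camera_matrix"])
    if n=="wrist":
        s=s or state();M=np.array(c["mount"]);Rt=rot(s["tool_rot"])
        return K,Rt@M[:3,:3],Rt@M[:3,3]+np.array(s["tool_pos"])
    return K,rot(c["attitude"]),np.array(c["origin"])
def hit(C,px,z):
    K,Rc,o=C;d=Rc@np.linalg.solve(K,[px[0],px[1],1]);return (o+d*(z-o[2])/d[2]).round(4)
def proj(C,p):
    K,Rc,o=C;q=K@(Rc.T@(np.array(p)-o));return (q[:2]/q[2]).round(1)
def snap(n,f):
    im=grab_frame(n);cv2.imwrite(f"pics/{f}.png",cv2.cvtColor(im,cv2.COLOR_RGB2BGR));return im
E
python3 - <<'E'
from h import *
s=state();print(s)
print(camera_info("top"),camera_info("wrist"))
zs=dict(knob_grip=.078,timer=.05,dish=.05,dish_grip=.125,stand=.03,ball_center=.05,dish_pointer=.048,stand_yellow=.026,stand_green=.026)
for n in("top","side"):
    snap(n,n+"0");C=cam(n)
    for t,z in zs.items():
        try:
            for r in trace(n,t)[:4]:
                print(n,t,round(r["p"],2),np.round(r["location"]),r["region"].sum(),hit(C,r["location"],z))
        except Exception as e: print(n,t,e)
E
```

```text
{'time': 0.0, 'joint_pos': array([ 1.11201664e+00,  5.33552372e-02,  1.61425650e+00, -5.74688946e-06,
        1.47600046e+00, -1.18977250e-01]), 'joint_vel': array([-8.88200918e-05, -4.90542168e-04,  1.29165698e-03, -5.68093357e-04,
       -2.69189048e-04,  1.40074468e-05]), 'joint_efforts': array([ 2.06565608e-03, -3.93680763e+01, -3.70181572e+01, -1.03229474e-04,
        6.96208430e-03, -1.53163404e-05]), 'tool_pos': array([0.20802992, 0.58871888, 0.23008642]), 'tool_rot': array([-2.84919937e-04,  1.69084636e-01,  9.85601018e-01, -9.68747633e-04]), 'contact_force': array([ 0.21740395, -0.1205677 , -0.97668526]), 'ft_torque': array([ 0.04397881, -0.02627385,  0.04679121]), 'grasp_force': 0.0, 'gripper_width': 1.0003310701841226}
{'camera_matrix': array([[478.55361398,   0.        , 323.67628879],
       [  0.        , 478.55361398, 237.86022077],
       [  0.        ,   0.        ,   1.        ]]), 'origin': array([0.42320757, 0.01204343, 1.39499367]), 'attitude': array([ 0.02308469, -0.70362992,  0.70956613, -0.02979832])} {'camera_matrix': array([[348.22100138,   0.        , 320.3
[... 2266 characters left out ...]
017 0.1303 0.125 ]
side stand 0.88 [232. 328.] 2213 [ 0.3348 -0.2151  0.03  ]
side stand 0.65 [305. 232.] 1164 [0.5076 0.1148 0.03  ]
side ball_center 0.56 [295. 209.] 54 [0.4893 0.1979 0.05  ]
side dish_pointer 0.93 [294. 211.] 1430 [0.4861 0.1895 0.048 ]
side dish_pointer 0.59 [380. 194.] 1362 [0.7217 0.253  0.048 ]
side dish_pointer 0.57 [214. 224.] 1413 [0.2841 0.148  0.048 ]
side stand_yellow 0.91 [300. 232.] 1187 [0.4959 0.1217 0.026 ]
side stand_yellow 0.57 [236. 330.] 2241 [ 0.3422 -0.2164  0.026 ]
side stand_yellow 0.16 [334. 165.] 686 [0.6264 0.4852 0.026 ]
side stand_green 0.82 [233. 329.] 2208 [ 0.3356 -0.214   0.026 ]
side stand_green 0.75 [301. 233.] 1171 [0.4985 0.1201 0.026 ]
```

View pics/top0.png

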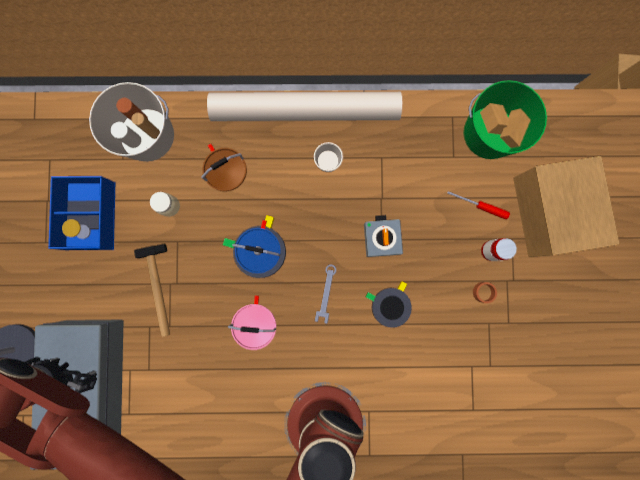

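View pics/side0.png

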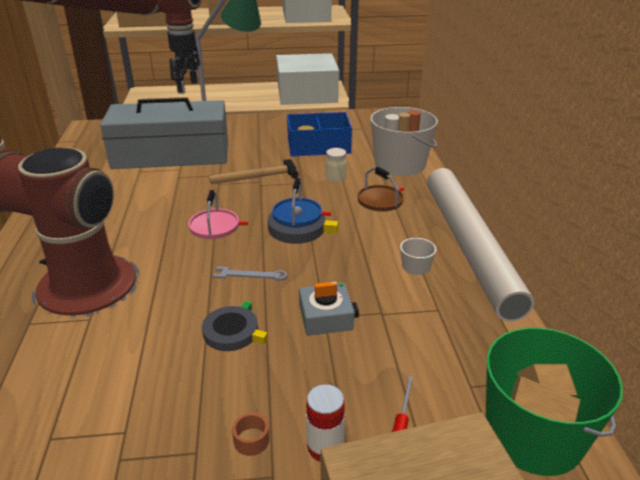

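The top view shows the blue dish on the larger stand at (259,250), its red pointer by the yellow tab at (266,222) and the green tab at (229,243). The timer knob is at (385,237) with its bar near world x. The small empty stand at (391,307) and the pink and brown dishes are the look-alikes. Next I go above the timer.

>>> play_rows(linear=[[0.02,-0.05,0],[0.025,-0.06,0],[0.025,-0.06,0],[0.025,-0.06,0],[0.025,-0.06,0],[0.025,-0.06,0],[0.025,-0.06,0],[0.025,-0.06,0]], turn=[1.4,1.4,1.4,1.4,1.4,1.4,1.4,1.4])

```text
time: 2.0
tool_pos: [0.397, 0.1335, 0.2318]
tool_rot: [0.001, 0.072, 0.997, 0.0]
contact_force: [1.2, -0.4, -0.4]
gripper_width: 1.0
grasp_force: 0.0
```

>>> play_rows(linear=[[0.025,-0.06,0],[0.025,-0.06,0],[0.025,-0.06,0],[0.025,-0.055,0],[0.022,-0.052,0],[0,0,0],[0,0,0],[0,0,0]], turn=[1.4,1.4,1.4,1.4,2.7,0,0,0])

```text
time: 3.0
tool_pos: [0.5154, -0.1436, 0.2314]
tool_rot: [0.0, -0.001, 1.0, 0.0]
contact_force: [-0.4, -0.4, -0.2]
gripper_width: 1.001
grasp_force: 0.0
```

```bash
python3 - <<'E'
from h import *
s=state();print(s["time"],s["tool_pos"],rot(s["tool_rot"])[:,1],s["joint_pos"])
im=snap("wrist","w1");C=cam("wrist",s)
for t,z in(("knob_grip",.09),("timer",.05)):
    for r in trace("wrist",t)[:2]:
        print(t,r["p"],r["location"],r["region"].sum(),hit(C,r["location"],z))
hsv=cv2.cvtColor(im,cv2.COLOR_RGB2HSV);m=((hsv[...,0]>8)&(hsv[...,0]<20)&(hsv[...,1]>220)&(hsv[...,2]>150)).astype(np.uint8)
n,l,st,ce=cv2.connectedComponentsWithStats(m)
for i in range(1,n):
    if st[i,4]>150:
        ys,xs=np.where(l==i);P=[hit(C,p,.09)[:2] for p in cv2.boxPoints(cv2.minAreaRect(np.c_[xs,ys].astype(np.float32)))]
        print(st[i],ce[i],P,np.mean(P,0))
E
```

```text
3.0 [ 0.51543766 -0.14358841  0.23138174] [-1.89645473e-03  9.99998196e-01  1.02985556e-04] [-4.10894173e-01 -1.63838039e-01  1.82075959e+00  1.58645396e-04
  1.48456692e+00 -1.98360060e+00]
knob_grip 0.81 [292.0, 229.2] 2131 [ 0.5188 -0.1683  0.09  ]
timer 0.96 [293.9, 222.8] 10749 [ 0.523  -0.1697  0.05  ]
```

View pics/w1.png

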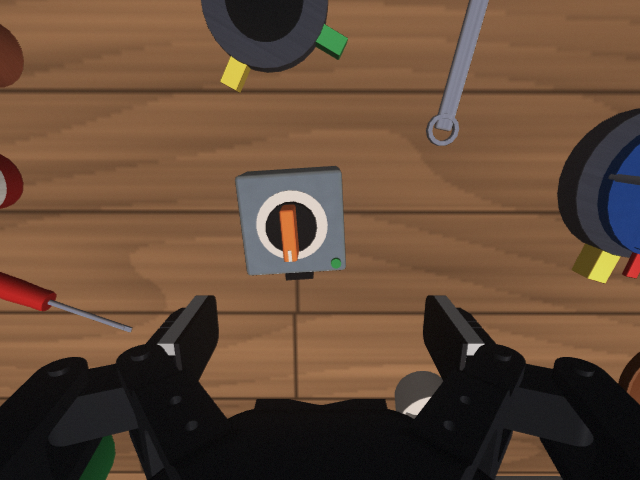

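The wrist view shows the orange bar running from (289,207) to (291,261) on the timer box, with the white ring centred near (292,226). I'll measure the bar's yaw and centre.

```bash
python3 - <<'E'
from h import *
s=state();C=cam("wrist",s)
im=cv2.imread("pics/w1.png");hsv=cv2.cvtColor(im,cv2.COLOR_BGR2HSV)
print(hsv[230,290])
m=((abs(hsv[...,0].astype(int)-hsv[230,290,0])<6)&(hsv[...,1]>180)).astype(np.uint8);m[:,:250]=0;m[:,340:]=0;m[:190]=0;m[275:]=0
ys,xs=np.where(m);r=cv2.minAreaRect(np.c_[xs,ys].astype(np.float32));print(r)
for v in(210,220,230,240,250,255):
    x=xs[ys==v];print(v,x.min(),x.max(),hsv[v,x.min():x.max()+1,2])
print([hit(C,p,.09) for p in((289,207),(291,261))],hit(C,(292,226),.055),[hit(C,p,.05) for p in((237,177),(340,168),(345,268),(248,275))])
E
```

```text
[ 12 185 216]
((288.95904541015625, 232.54920959472656), (55.77001190185547, 15.934289932250977), 84.80557250976562)
210 281 294 [124 129 138 144 147 152 161 164 169 173 174 144 118 127]
220 280 295 [162 200 218 216 218 216 218 217 216 216 216 216 216 207 128 126]
230 281 296 [163 200 217 215 216 217 217 216 217 216 216 216 215 201 125 122]
240 282 297 [165 201 216 217 217 219 217 218 217 217 215 216 212 193 131 125]
250 283 298 [167 202 217 216 210 166 190 197 217 216 216 217 211 175 131 121]
255 284 296 [186 217 216 216 219 223 218 203 217 216 217 216 207]
[array([ 0.5002, -0.1705,  0.09  ]), array([ 0.5474, -0.1698,  0.09  ])] [ 0.5251 -0.1713  0.055 ] [array([ 0.4802, -0.2213,  0.05  ]), array([ 0.4718, -0.1269,  0.05  ]), array([ 0.569 , -0.1201,  0.05  ]), array([ 0.5768, -0.2164,  0.05  ])]
```

>>> play_rows(linear=[[0.005,-0.014,-0.01],[0.004,-0.014,-0.03],[0,0,-0.04],[0,0,-0.04],[0,0,-0.025],[0,0,-0.015],[0,0,-0.005],[0,0,0]], turn=[2,2.5,0,0,0,0,0,0])

```text
time: 4.15
tool_pos: [0.5252, -0.1728, 0.0671]
tool_rot: [0.001, -0.04, 0.999, -0.0]
contact_force: [-0.3, -0.5, 0.8]
gripper_width: 1.001
grasp_force: 0.0
```

>>> play_rows(linear=[[0,0,0],[0,0,0],[0,0,0],[0,0,0],[0,0,0],[0,0,0],[0,0,0],[0,0,0]], turn=[0,0,0,0,0,0,0,0], hand=0)

```text
time: 5.15
tool_pos: [0.5247, -0.1713, 0.0667]
tool_rot: [-0.0, -0.039, 0.999, 0.002]
contact_force: [-0.9, 4.7, 3.4]
gripper_width: 0.127
grasp_force: 59.9
```

Gripped at about 11 mm opening. Now the twist.

>>> play_rows(linear=[[0,0,0],[0,0,0],[0,0,0],[0,0,0],[0,0,0],[0,0,0],[0,0,0],[0,0,0]], turn=[-5,-9,-9,-9,-9,-9,-9,-7])

```text
time: 6.15
tool_pos: [0.5249, -0.1706, 0.0668]
tool_rot: [-0.001, 0.513, 0.859, 0.002]
contact_force: [0.4, 7.6, 3.7]
gripper_width: 0.122
grasp_force: 59.8
```

>>> play_rows(linear=[[0,0,0],[0,0,0],[0,0,0],[0,0,0]], turn=[-4,-2,0,0])

```text
time: 6.65
tool_pos: [0.525, -0.1706, 0.0668]
tool_rot: [-0.001, 0.554, 0.833, 0.001]
contact_force: [0.1, 7.4, 4.0]
gripper_width: 0.125
grasp_force: 61.6
```

```bash
python3 - <<'E'
from h import *
s=state();y=rot(s["tool_rot"])[:,1];print(s["ft_torque"],s["contact_force"],np.degrees(np.arctan2(y[1],y[0])),s["joint_pos"])
snap("wrist","w2")
E
```

```text
[1.23229359 0.07695097 1.01659145] [0.07462857 7.43379627 3.97256409] 22.728597327341532 [-0.45067229  0.04230002  1.91351923  0.00339803  1.18742285 -0.84863689]
```

View pics/w2.png

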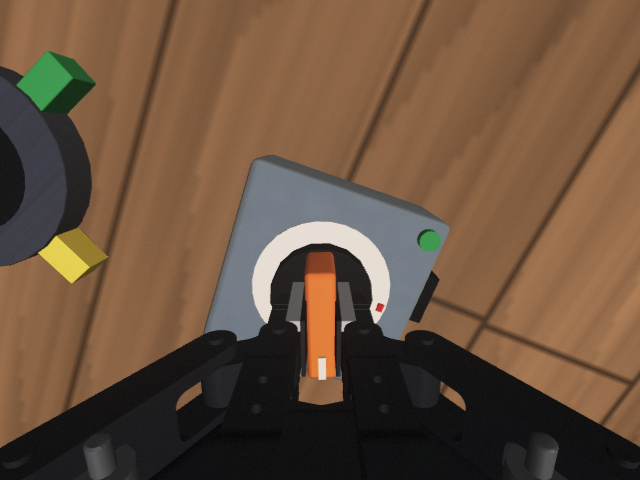

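The picture shows the bar held squarely between the pads. The 1.0 N m moment, against about 0.07 N m from the spring, means the knob is on its stop. Releasing now.

>>> play_rows(linear=[[0,0,0],[0,0,0],[0,0,0],[0,0,0],[0,0,0],[0,0,0],[0,0,0],[0,0,0]], turn=[0,0,0,0,0,0,0,0], hand=0.0854)

```text
time: 7.7
tool_pos: [0.5247, -0.1727, 0.0663]
tool_rot: [-0.0, 0.555, 0.832, -0.0]
contact_force: [-0.5, 0.1, -1.0]
gripper_width: 1.0
grasp_force: 0.0
```

>>> play_rows(linear=[[0,0,0.02],[0,0,0.04],[0,0,0.05],[0,0,0.05],[0,0,0.03],[0,0,0],[0,0,0]], turn=[0,0,0,0,0,0,0])

```text
time: 8.57
tool_pos: [0.5242, -0.1725, 0.2557]
tool_rot: [-0.0, 0.555, 0.832, -0.0]
contact_force: [-0.4, -0.3, 0.3]
gripper_width: 1.0
grasp_force: 0.0
```

```bash
python3 - <<'E'
from h import *
snap("wrist","w3")
E
```

```text
(no output)
```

View pics/w3.png

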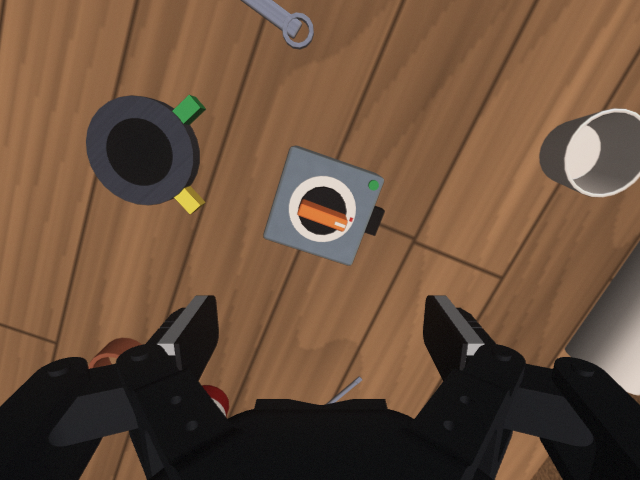

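The knob has sprung back, with its bar at (325,216) parallel to the box side. Now over to the dish.

>>> play_rows(linear=[[-0.004,0.03,0],[-0.006,0.05,0],[-0.006,0.055,0],[-0.006,0.055,0],[-0.006,0.055,0],[-0.005,0.055,0],[-0.004,0.04,0],[0,0.018,0]], turn=[-4,-5,-5,-5,-5,-5,-4,-4])

```text
time: 9.62
tool_pos: [0.4861, 0.1872, 0.254]
tool_rot: [-0.001, 0.79, 0.613, -0.002]
contact_force: [-0.8, -0.7, 0.2]
gripper_width: 0.999
grasp_force: 0.0
```

>>> play_rows(linear=[[0,0,0],[0,0,0],[0,0,0]], turn=[0,0,0])

```text
time: 10.0
tool_pos: [0.4877, 0.1844, 0.2558]
tool_rot: [-0.0, 0.791, 0.612, -0.0]
contact_force: [0.3, 0.2, -0.2]
gripper_width: 0.998
grasp_force: 0.0
```

```bash
python3 - <<'E'
from h import *
s=state();y=rot(s["tool_rot"])[:,1];print(s["tool_pos"],np.degrees(np.arctan2(y[1],y[0])))
snap("wrist","w4");C=cam("wrist",s)
for t,z in(("dish_grip",.135),("dish",.05),("stand",.03),("ball_center",.05)):
    for r in trace("wrist",t)[:2]:
        print(t,r["p"],r["location"],r["region"].sum(),hit(C,r["location"],z))
E
```

```text
[0.48767104 0.18436912 0.25584985] -14.520065504391953
dish_grip 0.78 [327.6, 205.4] 12935 [0.4984 0.2022 0.135 ]
dish_grip 0.76 [542.1, 51.0] 14535 [0.6651 0.2688 0.135 ]
dish 0.83 [324.6, 207.4] 12951 [0.4928 0.1849 0.05  ]
dish 0.76 [542.1, 50.8] 14433 [0.7169 0.2746 0.05  ]
stand 0.95 [325.6, 142.9] 3309 [0.5094 0.2453 0.03  ]
```

View pics/w4.png

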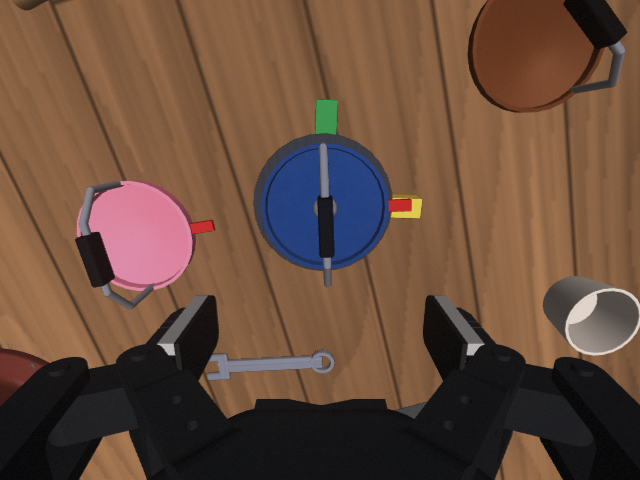

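The bar is at (326,227), the dish rim centre at (328,208) and the red pointer at (400,206) over the yellow tab. The green tab is at (326,116).

```bash
python3 - <<'E'
from h import *
s=state();C=cam("wrist",s)
im=cv2.imread("pics/w4.png");hsv=cv2.cvtColor(im,cv2.COLOR_BGR2HSV).astype(int)
H,S,V=hsv[...,0],hsv[...,1],hsv[...,2]
box=np.zeros(H.shape,bool);box[90:290,240:430]=1
def seg(m,name,z):
    m=(m&box).astype(np.uint8);n,l,st,ce=cv2.connectedComponentsWithStats(m);i=1+st[1:,4].argmax()
    ys,xs=np.where(l==i);pts=np.c_[xs,ys].astype(np.float32)
    print(name,st[i],ce[i],hit(C,ce[i],z),cv2.minAreaRect(pts));return pts
bar=seg((V<45)&(S<90),"bar",.135)
rim=seg((H>100)&(H<125)&(S>150),"blue",.05)
e=cv2.fitEllipse(cv2.convexHull(rim));print(e,hit(C,e[0],.055))
g=seg((H>50)&(H<80)&(S>120),"green",.026);y=seg((H>22)&(H<34)&(S>150),"yellow",.026);r=seg(((H<5)|(H>175))&(S>170),"red",.048)
for n,px,z in(("yel tip",(421,208),.026),("green tip",(327,100),.026),("red tip",(411,205),.052),("bar a",(325,197),.135),("bar b",(326.5,257),.135)):print(n,hit(C,px,z))
for n,p in(("bar u",(230,.135)),("",(0,0))):
    if n:
        q=bar
        for v in(205,220,235,250):
            x=q[q[:,1]==v,0];print(v,x.min(),x.max(),hit(C,((x.min()+x.max())/2,v),.135)) if len(x) else 0
E
```

```text
bar [317 196  17  62 835] [325.39760479 226.38203593] [0.493  0.1871 0.135 ] ((325.75634765625, 226.51133728027344), (60.655357360839844, 14.937339782714844), 87.33700561523438)
blue [ 262  144   61  125 5369] [294.44756938 206.33432669] [0.4638 0.1941 0.05  ] ((290.96435546875, 206.98370361328125), (124.13411712646484, 58.45524978637695), 87.99044799804688)
((316.7626037597656, 205.15716552734375), (110.04639434814453, 121.38036346435547), 5.850224018096924) [0.4862 0.1906 0.055 ]
green [316 100  22  35 701] [325.96861626 116.2510699 ] [0.5164 0.2709 0.026 ] ((326.5, 117.0), (34.0, 21.0), 90.0)
yellow [391 198  31  20 307] [410.15309446 210.0781759 ] [0.5814 0.1549 0.026 ] ((406.0, 207.5), (19.0, 30.0), 90.0)
red [389 199  22  13 255] [399.62352941 204.83529412] [0.5675 0.1686 0.048 ] ((399.4903564453125, 204.81629943847656), (11.457825660705566, 21.601680755615234), 86.98721313476562)
yel tip [0.5932 0.1542 0.026 ]
green tip [0.5212 0.2855 0.026 ]
red tip [0.5778 0.1666 0.052 ]
bar a [0.4983 0.2094 0.135 ]
bar b [0.4877 0.1625 0.135 ]
205 318.0 332.0 [0.4968 0.2034 0.135 ]
220 319.0 331.0 [0.4939 0.1921 0.135 ]
235 319.0 332.0 [0.4913 0.1803 0.135 ]
250 320.0 333.0 [0.4891 0.1682 0.135 ]
```

>>> play_rows(linear=[[0.003,0.001,-0.015],[0.002,0.001,-0.03],[0,0,-0.035],[0,0,-0.03],[0,0,-0.02],[0,0,-0.012],[0,0,-0.008],[0,0,0]], turn=[1,0.5,0,0,0,0,0,0])

```text
time: 11.25
tool_pos: [0.4928, 0.1874, 0.1064]
tool_rot: [0.0, 0.782, 0.623, 0.0]
contact_force: [-0.4, 0.6, 0.8]
gripper_width: 0.997
grasp_force: 0.0
```

>>> play_rows(linear=[[0,0,0],[0,0,0],[0,0,0],[0,0,0],[0,0,0],[0,0,0],[0,0,0],[0,0,0]], turn=[0,0,0,0,0,0,0,0], hand=0.03)

```text
time: 12.25
tool_pos: [0.4927, 0.1873, 0.1063]
tool_rot: [-0.0, 0.782, 0.623, -0.0]
contact_force: [-0.1, -0.8, -0.2]
gripper_width: 0.355
grasp_force: 0.0
```

```bash
python3 - <<'E'
from h import *
s=state();print(s["tool_pos"],s["contact_force"],s["gripper_width"])
snap("wrist","w5")
E
```

```text
[0.49267151 0.18732735 0.10628573] [-0.08135837 -0.84889915 -0.23414086] 0.35542089574053365
```

View pics/w5.png

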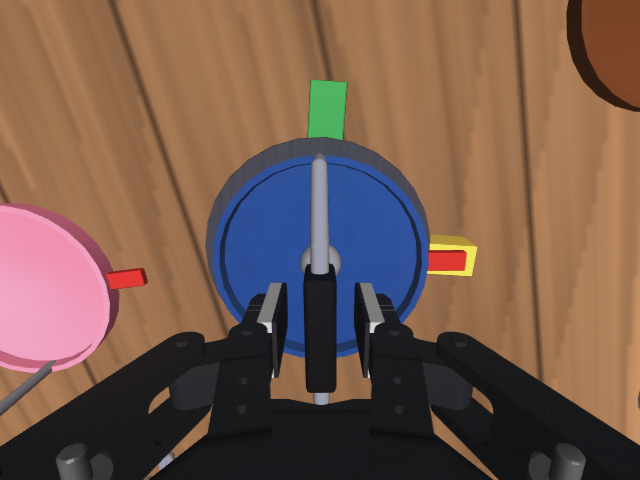

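The bar at (320,328) sits centred between the pads at (272,330) and (368,330), and the ball is at (321,262). Closing, then a gentle lift.

>>> play_rows(linear=[[0,0,0],[0,0,0],[0,0,0],[0,0,0],[0,0,0],[0,0,0],[0,0,0]], turn=[0,0,0,0,0,0,0], hand=0)

```text
time: 13.18
tool_pos: [0.4928, 0.1874, 0.1064]
tool_rot: [-0.0, 0.782, 0.623, 0.0]
contact_force: [-0.1, 1.1, 1.7]
gripper_width: 0.129
grasp_force: 59.0
```

>>> play_rows(linear=[[0,0,0.001],[0,0,0.002],[0,0,0.003],[0,0,0.004],[0,0,0.005],[0,0,0.006],[0,0,0.006],[0,0,0.006]], turn=[0,0,0,0,0,0,0,0])

```text
time: 14.18
tool_pos: [0.4928, 0.1874, 0.1399]
tool_rot: [0.0, 0.782, 0.623, 0.0]
contact_force: [-1.1, 0.4, -3.6]
gripper_width: 0.129
grasp_force: 58.4
```

>>> play_rows(linear=[[0,0,0.007],[0,0,0.007],[0,0,0.007],[0,0,0.007],[0,0,0.007],[0,0,0.006],[0,0,0.004],[0,0,0.002]], turn=[0,0,0,0,0,0,0,0])

```text
time: 15.18
tool_pos: [0.4928, 0.1873, 0.1866]
tool_rot: [0.0, 0.782, 0.623, 0.0]
contact_force: [0.9, -0.1, -3.1]
gripper_width: 0.132
grasp_force: 58.4
```

>>> play_rows(linear=[[0,0,0],[0,0,0],[0,0,0],[0,0,0]], turn=[0,0,0,0])

```text
time: 15.68
tool_pos: [0.4926, 0.1873, 0.1861]
tool_rot: [-0.0, 0.782, 0.623, -0.0]
contact_force: [-0.4, 1.0, -4.0]
gripper_width: 0.13
grasp_force: 58.4
```

```bash
python3 - <<'E'
from h import *
s=state();print(s["tool_pos"],rot(s["tool_rot"])[:,2],s["contact_force"],s["gripper_width"],s["joint_pos"])
a=grab_frame("wrist");b=grab_frame("side")[130:310,200:440]
c=np.vstack([a[:, :],]) ;b=cv2.resize(b,None,fx=1.0,fy=1.0)
o=np.zeros((480,800,3),np.uint8);o[:,:560]=a[:,40:600];o[:180,560:800]=b
cv2.imwrite("pics/w6.png",o[...,::-1])
E
```

```text
[0.49261247 0.18730713 0.18612781] [-2.78766776e-04 -6.76763254e-05 -9.99999959e-01] [-0.36775754  0.97415801 -3.95957328] 0.13016812375008965 [ 2.22091659e-01 -1.51304320e-01  1.88594535e+00 -4.67240802e-06
  1.40723845e+00  4.48437002e-01]
```

View pics/w6.png

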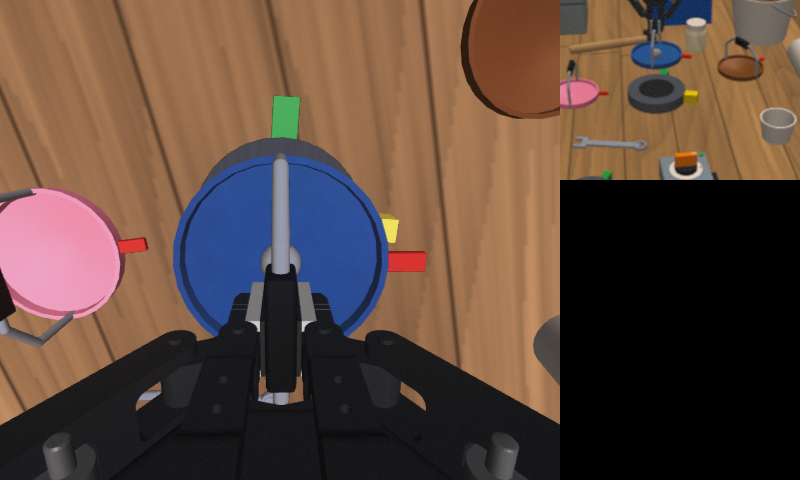

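The dish is lifted level with the ball at (281,262) in the middle, and the stand is below with the pointer still on the yellow side. Turning slowly.

>>> play_rows(linear=[[0,0,0],[0,0,0],[0,0,0],[0,0,0],[0,0,0],[0,0,0],[0,0,0],[0,0,0]], turn=[2,3,4,5,5,5,5,5])

```text
time: 16.77
tool_pos: [0.4927, 0.1873, 0.1864]
tool_rot: [0.0, 0.564, 0.825, 0.0]
contact_force: [-0.4, -0.4, -2.4]
gripper_width: 0.128
grasp_force: 58.4
```

>>> play_rows(linear=[[0,0,0],[0,0,0],[0,0,0],[0,0,0],[0,0,0],[0,0,0],[0,0,0],[0,0,0]], turn=[5,5,5,5,5,5,5,5])

```text
time: 17.77
tool_pos: [0.4927, 0.1873, 0.1863]
tool_rot: [0.0, 0.248, 0.969, 0.0]
contact_force: [-0.6, 0.0, -3.1]
gripper_width: 0.131
grasp_force: 58.4
```

>>> play_rows(linear=[[0,0,0],[0,0,0],[0,0,0],[0,0,0],[0,0,0],[0,0,0],[0,0,0],[0,0,0]], turn=[5,4,3,1.5,0.5,0,0,0])

```text
time: 18.77
tool_pos: [0.4927, 0.1873, 0.1863]
tool_rot: [-0.0, 0.13, 0.991, -0.0]
contact_force: [-0.6, 0.1, -2.7]
gripper_width: 0.133
grasp_force: 58.4
```

>>> play_rows(linear=[[0,0,0],[0,0,0],[0,0,0],[0,0,0],[0,0,0],[0,0,0],[0,0,0],[0,0,0]], turn=[0,0,0,0,0,0,0,0])

```text
time: 19.77
tool_pos: [0.4927, 0.1873, 0.1863]
tool_rot: [0.0, 0.13, 0.991, -0.0]
contact_force: [-0.0, 0.0, -3.0]
gripper_width: 0.13
grasp_force: 58.4
```

```bash
python3 - <<'E'
from h import *
s=state();y=rot(s["tool_rot"])[:,1];print(s["time"],s["tool_pos"],rot(s["tool_rot"])[:,2],np.degrees(np.arctan2(y[1],y[0])))
a=grab_frame("wrist");b=grab_frame("side")[130:310,200:440];c=grab_frame("top")[190:290,200:320]
o=np.zeros((480,800,3),np.uint8);o[:,:560]=a[:,80:640];o[:180,560:800]=b;o[200:400,560:800]=cv2.resize(c,None,fx=2,fy=2)
cv2.imwrite("pics/w7.png",o[...,::-1])
C=cam("wrist",s)
d=np.r_[y[:2],0];cc=np.array([s["tool_pos"][0],s["tool_pos"][1],0])
print(proj(C,cc+.088*d+[0,0,.128]),proj(C,cc+.107*d+[0,0,.026]))
hsv=cv2.cvtColor(a,cv2.COLOR_RGB2HSV).astype(int);H,S,V=hsv[...,0],hsv[...,1],hsv[...,2]
for n,m,z in(("green",(H>50)&(H<80)&(S>120),.026),("yellow",(H>22)&(H<34)&(S>150),.026),("red",((H<5)|(H>175))&(S>170),.128)):
    k,l,st,ce=cv2.connectedComponentsWithStats(m.astype(np.uint8))
    for i in range(1,k):
        if st[i,4]>60:p=hit(C,ce[i],z);print(n,st[i],ce[i],p,np.degrees(np.arctan2(*(p-cc)[1::-1])))
E
```

```text
19.775 [0.49268174 0.18731294 0.18630882] [ 2.01357028e-06 -2.95720631e-05 -1.00000000e+00] 75.03052672286974
[466.9 258.3] [441.8 220.1]
green [415 205  22  28 362] [427.44198895 217.88674033] [0.515  0.2787 0.026 ] 76.27603490668788
green [  8 376  14  12 111] [ 14.45945946 381.48648649] [ 0.5759 -0.1594  0.026 ] -76.50314810899609
red [272  33  21  37 526] [282.40114068  51.32509506] [0.3783 0.1965 0.128 ] 175.40790083953848
red [428 251  39  21 757] [446.56406869 260.77014531] [0.5138 0.2602 0.128 ] 73.84160704857382
```

View pics/w7.png

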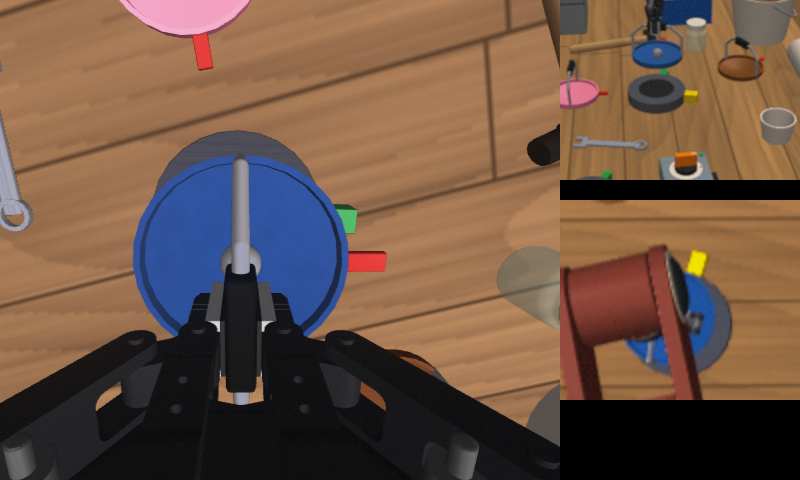

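The red pointer at (366,262 in the crop) is in the green tab's direction (about 75° against 75–76°), and the ball is centred at (240,261). The dish is level and 8 cm up, so I'm handing in.

```bash
python3 -c "
from plant import *
print(job_done())"
```

```text
the job is handed in; nothing more can be done
None
```

The job is handed in: I twisted the knob to its stop and it sprang back. The blue dish is now held level and still 8 cm above the stand, with the ball in its middle and the red pointer over the green tab to within about 1–2°.

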